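Change the scraper for the gouge and hold it ready over the carving

ROBOT

A 6-joint arm with a two-finger parallel gripper is mounted at the origin on the work surface. World frame = base frame: x ahead of the robot, y to its left, z up, the work surface at z = 0. Lengths are in mm, angles in rad, forces in N, time in s.
With the tool pointing down it reaches from about 300 to 875 mm from the base axis. Payload 6.4 kg.
Tool frame: the origin (TCP) lies at the very end of the fingers, on their centre line; the grasp point (between the pads) lies 19 mm behind it; z points along the fingers, y is the line along which they close (so a half turn about z gives the same grasp; the last joint's range is limited). The gripper opens to 85 mm and grips with 20 to 120 N. Pads are 22 mm wide; open, the fingers measure 114 mm over their backs; the gripper's body (76 mm by 85 mm) begins 54 mm behind the grasp point. The pads swing forward as they close: fully open they stand 13 mm farther back than shut.
Start: joints at [1.133, 0.181, 1.607, -0, 1.354, -0.206], TCP at [132.082, 559.639, 231.288] pointing down, gripper open.
Joint ranges: [-2.99, 2.99], [-0.89, 2.07], [0.3, 2.58], [-1.14, 4.28], [0, 2.63], [-3.12, 3.12]. Speed limits (rad/s): [2.57, 2.57, 3.01, 3.14, 3.14, 3.14].

INTERFACE

Orientations are given as a unit quaternion [x, y, z, w].
In Python, from workcell import bot, optics gives the robot as it stands. The module is installed in compiled form; this text tells all that it offers.
- The arm moves only by the shell command python3 -m handwheel 'ROWS'. ROWS is a JSON object of lists of equal length, an entry for each row: "fingers": the opening, from 0 (shut) to 1 (fully open); "slide": the shift along the world's x, y, z each as a share of 20 cm, from -1 to 1, a list of three; "spin": the turn about the world's z as a share of 180 degrees, from -1 to 1. In form: {"fingers": [fingers, ...], "slide": [[dx, dy, dz], ...], "spin": [spin, ...]}. A call has 1 to 8 rows; each row shifts and turns the commanded pose from where the row before left it; what a row does not reach is not made up. A row lasts 1/12 s, in which the tool goes at most 41.7 mm and 7.16 degrees, less where a joint would pass 70% of its speed; a pose out of reach is approached as far as the arm can. A call with a number of a shift or a turn outside -1 to 1 is refused whole. A call with a gripper value outside its range is refused whole. The fingers move at their own pace and stop on an object; the grip force is fixed at half the most. Time passes only in rows, so rows that do not move let the fingers close. It gives the time, the measured TCP pose, the force, the opening and the grip force at its end, in the units of the state.
- bot.get_state(): the state, without advancing time (a new reading comes with each control period).
- optics.grab_frame(name): name is "side" or "top"; returns the picture (480x640x3 uint8, red, green, blue); there is no depth.
- optics.camera_params(name): a dict with "fx", "fy", "cx", "cy" (pixels), "xyz" and "orientation" of the camera in the world. Camera axes: x right, y up, looking along -z (the intrinsics and any distortion apply to the point x, -y, -z); pixel columns grow to the right and rows downward; lengths in mm; the calibration is good to about 2 mm. A picture is of the moment at which its call begins. camera_params takes no time and is no camera call.
- bot.sign_off(): hands the job in; it is judged then, once.
The state is a dict: "time": time; "qpos": joint angles; "qvel": joint speeds; "effort": joint torques, N m; "eef_pos": TCP position; "orientation": TCP orientation; "wrist_force": force on the tool from outside, world axes, zero at the start; "torque": the same for the moment, N m; "finger_gap": opening from 0.0 (shut) to 1.0 (fully open); "gripper_force": force on a finger pad.
Only numpy, scipy, OpenCV 4.12 (cv2) and the standard library are available. Lean on these libraries where they do the work, as an engineer would, in place of code of your own. Each camera call takes 0.05 s, during which the arm holds its last target. There are 200 camera calls.

TASK

Change tools at the carving bench: slide the broad scraper, blade first, fully home into the empty wide slot at the front of the tool tidy and let go of it, then draw the gouge (the tool with the longest handle) out of the tidy. Bring it over the carving, turn it to a working slant of about 45 degrees with its cutting edge downward, and finish while still holding it there, steady, with the edge a few centimetres above the middle of the plain block of new wood. Do not touch the carving, and leave the other tools and things where they are.

Things in the scene. Friction and masses are not known exactly. Their poses are not given: they have to be found in the camera images.
- scraper: broad scraper lying flat on the bench; origin under the middle of its handle, x towards the blade, z up. Flat beech handle 110 long (x -55 to 55), 26 wide, 22 thick, brass cap at its front; steel blade x 55 to 127, 58 wide, 3 thick, at mid-height of the handle (9.5 to 12.5 above the bench, as it lies). 70 to 130 g, balance about 35 in front of the origin
- scraper_shoulder (a point): centre of the front end face of the scraper's handle, where the blade leaves it (11 above the handle's underside)
- tidy: fixed wooden tool tidy, 150 deep (x), 170 wide (y), origin under its centre; front (-x) faces the robot, yaw within 0.2 rad; left or right of the midline. Front tier x -75 to 15, 38 high, two level slots in its face: wide one empty, narrow one (y 46) with the spatula. Back tier x 15 to 75, 90 high: holes of 18 diameter at x 45, y -55, 0, 55 hold gouge, riffler, awl in any order
- tidy_slot (a point): centre of the mouth of the empty wide slot in the tidy's front face at its x -75, y -33, z 10 (axes as the tidy's; thumb notch 20 wide above; the slot runs inwards along +x). Slot 72 wide, 90 deep, 13 high (4 to 17 above the bench): the blade enters level with the scraper's handle on, or up to 3 above, the bench. Fully home, the handle's front end meets the tidy's face here
- gouge: carving gouge upright in one of the tidy's back holes, the tool with the longest handle; origin on its axis at the handle's underside (rests on the tidy, 90 above the bench), z along the handle away from the edge. Round wooden handle 88 long, 27 diameter; below it a ferrule 16 diameter, 14 long, and a blade 13 wide. 105 to 170 g. Lifts out upward, 1 play all round; out of the tidy when raised 72
- gouge_edge (a point): cutting edge of the gouge: on its axis, 72 below the handle's underside
- carving: dark carved wood piece of fruit, roses and leaves, about 200 across and up to 75 high, fixed on two battens on the bench; origin at the centre of its underside, z up, yaw within 0.3 rad
- carving_patch (a point): middle of the top face of the plain, uncarved block of new wood (46 by 36) let into the middle of the carving, 60 above the bench, z up
- riffler: bystander: riffler with a slim dark handle 52 long, 23 diameter, upright in the tidy; origin at the underside of its handle
- awl: bystander: awl with a ball-shaped handle 47 high, 36 diameter, upright in the tidy; origin at the underside of its handle
- spatula: bystander: narrow spatula with its blade in the tidy's narrow slot, dark handle 90 long, 18 wide and 22 thick lying on the bench; origin under the middle of the handle
- jar: bystander: closed glass jar, 60 diameter, 72 high; origin under its centre
- pot: bystander: white plastic pot with a brush standing in it, 70 diameter, 70 high (brush to 160); origin under its centre
- rosette: bystander: loose carved rosette, about 65 across, 28 high; origin under its centre
- leaf_fragment: bystander: loose carved leaf, about 110 by 50, 20 high; origin under its centre
- brush: bystander: flat brush 170 long lying on the bench; origin under its middle
There are look-alikes about, which are no part of the job. What is shaped like the scraper but purple is not meant.

How it is judged (in metres and radians):
On the way, in this order (a step that is already met when the one before it is completed fails the run):
1. the scraper is fully home in the tidy's empty wide slot, let go and at rest (x of scraper_shoulder in the frame of tidy_slot between -0.012 and 0.006 m and y of scraper_shoulder in the frame of tidy_slot between -0.018 and 0.018 m and z of scraper_shoulder in the frame of tidy_slot between -0.008 and 0.01 m and angle between the x axis of scraper and the x axis of tidy, either way round below 0.25 rad and contact force between the fingers and scraper below 0.1 N and linear speed of scraper below 0.02 m/s), for 0.2 s.
2. then the gouge is drawn clear out of the tidy in the gripper (z of gouge_edge in the frame of tidy above 0.095 m and contact force between the fingers and gouge above 1 N), for 0.1 s.
At the end, for the whole second after the job is handed in: Gouge held still in the fingers, clear of tidy and carving, slanted 30 to 60 degrees from upright, edge down, the edge within 30 mm sideways of the new block's middle and 10 to 80 mm above it; scraper let go, in line and fully home in the wide slot (handle end within 12 mm of the tidy) (all of step 1 and angle between gouge's own z axis and vertical between 0.52 and 1.05 rad and horizontal distance between gouge_edge and carving_patch below 0.03 m and z of gouge_edge in the frame of carving_patch between 0.01 and 0.08 m and contact force between the fingers and gouge above 1 N and contact force between gouge and carving below 0.1 N and contact force between gouge and tidy below 0.1 N and linear speed of gouge below 0.03 m/s and angular speed of gouge below 0.3 rad/s); the arm keeps its last pose, push and grip.
It fails at once if the carving is touched (more than 2 N) (contact force between carving and anything else above 2 N).
It fails at once if another tool in the tidy (riffler, awl or spatula) is moved more than 20 mm (distance of any of riffler, awl, spatula from where it was at the start of the episode above 0.02 m).
It fails at once if the jar, pot, rosette, leaf fragment or brush is moved more than 30 mm (distance of any of jar, pot, rosette, leaf_fragment, brush from where it was at the start of the episode above 0.03 m).
It also fails if it takes over 56 s, if anything falls off the work surface, if the arm or the gripper's body presses on something with over 40 N, if the wrist force passes 120 N, or if a joint passes its speed limit or range.

## Working session

There is one attempt and no reset: what is moved stays moved. The work goes in short steps, Python scripts to look and compute and a shell command to move; the robot and the scene stay as the last step left them, time stands still between calls to the robot, and variables do not carry over. Pictures are saved under pics/ and viewed, at most 10 in all, crops included, and the job is handed in when it is done.

```bash
mkdir -p pics
python3 - <<'E'
from workcell import bot, optics
import cv2
for n in("top","side"):
    cv2.imwrite(f"pics/{n}0.png",optics.grab_frame(n)[:,:,::-1]); print(n,optics.camera_params(n))
print(bot.get_state())
E
```

```text
top {'fx': 458.01222855437163, 'fy': 458.01222855437163, 'cx': 323.2212132327889, 'cy': 237.2692849186652, 'xyz': array([ 288.21300998,  -23.35727205, 1171.06712726]), 'orientation': array([ 0.07531311, -0.0733067 , -0.68701853,  0.71899903])}
side {'fx': 546.4867436478625, 'fy': 546.4867436478625, 'cx': 317.02849813264214, 'cy': 250.54572796246924, 'xyz': array([  378.18968251, -1056.193639  ,   978.85112764]), 'orientation': array([ 0.41990501, -0.02298766, -0.07561737,  0.90412022])}
{'time': 0.1, 'qpos': array([ 1.13272537e+00,  1.81454708e-01,  1.60793406e+00,  3.06829124e-05,
        1.35383456e+00, -2.06312685e-01]), 'qvel': array([-0.00123321, -0.00080249, -0.00155568,  0.00064716,  0.00219924,
       -0.00151588]), 'effort': array([ 1.33115850e-04, -4.45874906e+01, -3.52240205e+01, -2.82094807e-04,
        4.18416705e-03,  2.91146542e-06]), 'eef_pos': array([131.82766435, 559.15289456, 230.46844446]), 'orientation': array([ 1.15623226e-01,  9.93292809e-01, -7.68636494e-04, -2.72380754e-04]), 'wrist_force': array([-0.10739777, -0.90665255,  0.07713749]), 'torque': array([-0.0223975 , -0.00750217, -0.01318311]), 'gripper_force': 0.0, 'finger_gap': 0.997889554826954}
```

View pics/top0.png

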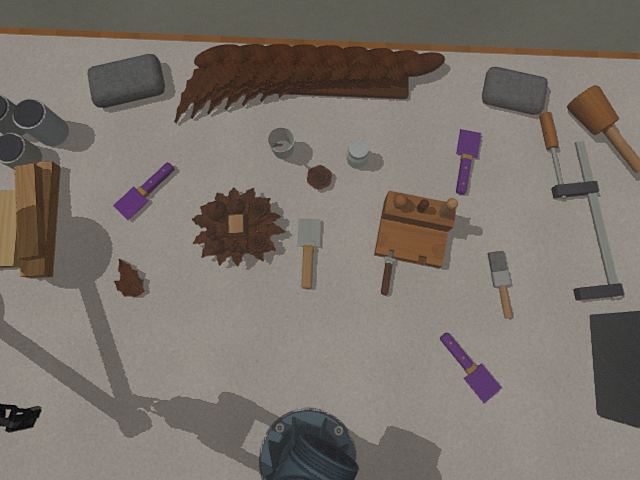

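View pics/side0.png

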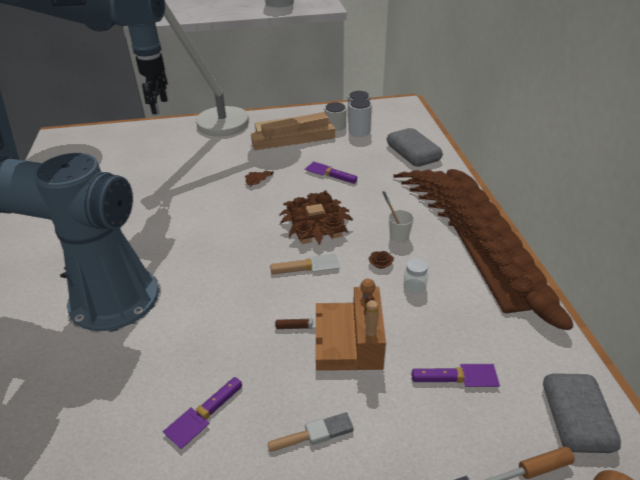

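The top view shows these look-alikes for the scraper: purple ones at (146,190), (466,160) and (470,365), a flat brush at (500,285), and a beech and steel tool at (308,253). I choose the beech and steel one. The tidy is at (415,230) with the spatula at (388,275), the plain block of the carving at (235,224), and the upright tools at (400,203), (423,206) and (451,205). I'll check the choice in one close crop of both views.

```bash
cat > h.py <<'E'
import numpy as np, cv2
from scipy.spatial.transform import Rotation as R
from workcell import optics
F=np.diag([1,-1,-1.])
def cam(n):
    p=optics.camera_params(n); return p,R.from_quat(p["orientation"]).as_matrix(),np.array(p["xyz"])
def ray(n,uv,z):
    p,M,c=cam(n); uv=np.atleast_2d(uv).astype(float)
    d=np.c_[(uv[:,0]-p["cx"])/p["fx"],-(uv[:,1]-p["cy"])/p["fy"],-np.ones(len(uv))]@M.T
    return c+d*((z-c[2])/d[:,2:])
def proj(n,X):
    p,M,c=cam(n); q=(np.atleast_2d(X)-c)@M
    return np.c_[p["cx"]-p["fx"]*q[:,0]/q[:,2],p["cy"]+p["fy"]*q[:,1]/q[:,2]]
E
python3 - <<'E'
import cv2,numpy as np
t=cv2.imread("pics/top0.png");s=cv2.imread("pics/side0.png")
a=cv2.resize(t[180:300,285:465],None,fx=4.4,fy=4.4,interpolation=cv2.INTER_CUBIC)
cv2.imwrite("pics/c_top.png",a)
b=cv2.resize(s[190:375,260:445],None,fx=3.2,fy=3.2,interpolation=cv2.INTER_CUBIC)
cv2.imwrite("pics/c_side.png",b)
E
```

```text
(no output)
```

View pics/c_top.png

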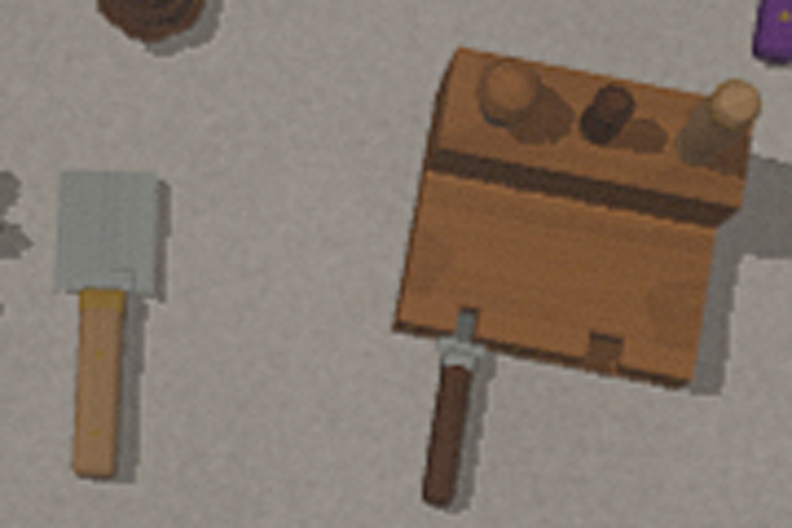

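View pics/c_side.png

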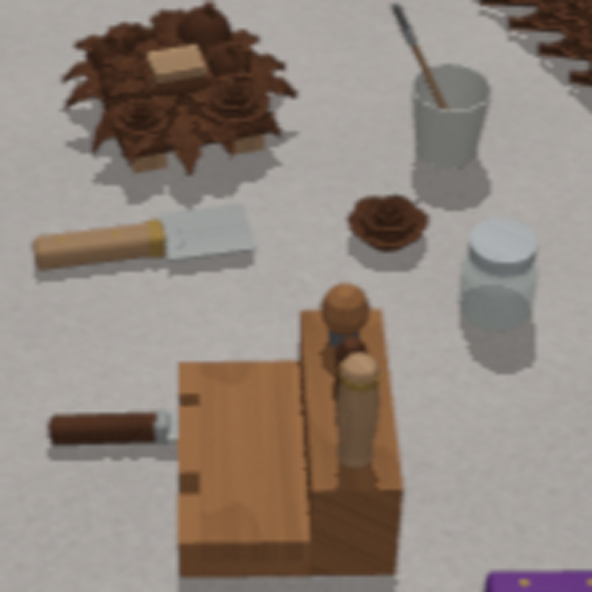

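The crops confirm the choice: the beech scraper has its steel blade at top (309,233). The gouge is the long light handle at the tidy's right end, (452,203) in the top view and (371,305) in the side view. The awl (ball) is on the left and the riffler in the middle. Next I fit the poses with both cameras.

```bash
cat > fit.py <<'E'
from h import *
from scipy.optimize import least_squares
def T(l): return lambda q:[(q[0]+.5)/4.4-.5+285,(q[1]+.5)/4.4-.5+180]
ct=lambda q:[(q[0]+.5)/4.4-.5+285,(q[1]+.5)/4.4-.5+180]
cs=lambda q:[(q[0]+.5)/3.2-.5+260,(q[1]+.5)/3.2-.5+190]
def fit(name,obs,x0):
    L=np.array([o[1] for o in obs],float); V=[o[0] for o in obs]
    U=np.array([(ct if o[0]=="top" else cs)(o[2]) for o in obs])
    def W(p): return np.c_[p[0]+L[:,0]*np.cos(p[2])-L[:,1]*np.sin(p[2]),p[1]+L[:,0]*np.sin(p[2])+L[:,1]*np.cos(p[2]),L[:,2]]
    def r(p): return np.concatenate([proj(v,w)[0]-u for v,w,u in zip(V,W(p),U)])
    s=least_squares(r,x0,loss="soft_l1"); print(name,s.x.round(3),"\n",r(s.x).reshape(-1,2).round(1).tolist()); return s.x
if __name__=="__main__":
    g=ray("top",[[308,268],[415,230],[235.5,224]],[[22],[38],[60]][0][0]); print(g.round(0))
    s=fit("scraper",[("top",(-55,13,22),(75,473)),("top",(-55,-13,22),(114,476)),("top",(55,13,22),(82,290)),("top",(55,-13,22),(126,291)),
     ("top",(127,29,12.5),(61,172)),("top",(127,-29,12.5),(157,174)),("top",(55,29,12.5),(54,292)),
     ("side",(55,-13,22),(164,254)),("side",(55,13,22),(162,223)),("side",(127,-29,12.5),(254,247)),("side",(127,29,12.5),(241,206))],[g[0,0],g[0,1],0])
    t=fit("tidy",[("top",(-75,85,38),(398,322)),("top",(-75,-85,38),(692,378)),("top",(75,85,90),(460,48)),("top",(75,-85,90),(757,105)),("top",(15,85,90),(433,153)),("top",(15,-85,90),(740,208)),
     ("side",(-75,85,38),(179,363)),("side",(-75,-85,38),(179,543)),("side",(15,85,90),(301,312)),("side",(15,-85,90),(311,490)),("side",(75,-85,90),(402,490)),("side",(75,85,90),(381,312)),("side",(-75,-85,0),(180,575))],[g[1,0],g[1,1],-.1])
    def tw(x,y): c,n=np.cos(t[2]),np.sin(t[2]); return (t[0]+c*x-n*y,t[1]+n*x+c*y)
    sl=tw(-75,-33); go=tw(45,-55); print("slot",sl,"gouge",go)
    print("gouge top pred",proj("top",[*go,178]),ct((735,98)),proj("side",[*go,178]),cs((358,367)))
    print("shoulder goal origin",tw(-130,-33))
    P=("carv",[("top",(0,0,60),((235.5-285+.5)*4.4-.5,(224-180+.5)*4.4-.5)),("side",(0,0,60),(177,63))],[g[2,0],g[2,1],0]); fit(*P)
E
python3 fit.py
```

```text
[[ 453.   20.   22.]
 [ 564. -250.   22.]
 [ 558.  213.   22.]]
scraper [4.55556e+02 2.22610e+01 1.00000e-02] 
 [[-0.5, 1.2], [1.1, 0.9], [-0.1, -0.2], [0.1, -0.1], [-0.1, -0.0], [0.3, 0.3], [0.2, -0.2], [0.6, -4.7], [-0.3, -1.3], [0.5, 0.7], [0.4, -0.5]]
tidy [ 5.57479e+02 -2.41963e+02 -1.58000e-01] 
 [[-0.1, -0.2], [0.1, 0.7], [-1.0, -0.2], [-0.2, 0.2], [0.9, -1.1], [0.1, 0.1], [-0.3, -0.3], [-0.6, 0.1], [-0.4, -0.6], [0.5, 0.4], [0.8, 0.0], [0.4, -1.0], [-0.5, 1.1]]
slot (np.float64(478.21998644036944), np.float64(-262.7481361159588)) gouge (np.float64(593.2620832020839), np.float64(-303.3599074719131))
gouge top pred [[452.54644764 202.7141848 ]] [451.6590909090909, 201.88636363636363] [[372.44712666 303.19515266]] [371.53125, 304.34375]
shoulder goal origin (np.float64(423.90541495635836), np.float64(-254.09207901654844))
carv [549.94  204.336   0.   ] 
 [[0.5, -0.2], [-0.4, -1.0]]
```

```bash
python3 -m handwheel '{"fingers":[1,1,1,1,1,1,1,1],"slide":[[0.05,-0.1,0],[0.086,-0.134,0],[0.086,-0.134,0],[0.086,-0.134,0],[0.086,-0.134,0],[0.086,-0.134,0],[0.086,-0.134,0],[0.086,-0.134,0]],"spin":[0,0.0193,0.0193,0.0193,0.0193,0,0,0]}'
python3 -m handwheel '{"fingers":[1,1,1,1,1,1,1,1],"slide":[[0.086,-0.134,0],[0.086,-0.134,0],[0.086,-0.134,0],[0.086,-0.134,0],[0.086,-0.134,0],[0.086,-0.134,0],[0.086,-0.134,0],[0.086,-0.134,0]],"spin":[0,0,0,0,0,0,0,0]}'
python3 -m handwheel '{"fingers":[0.8,0.8,0.8,0.8,0.8,0.8,0.8],"slide":[[0.086,-0.134,-0.05],[0.086,-0.134,-0.15],[0.086,-0.134,-0.15],[0.036,-0.034,-0.15],[0,0,-0.1],[0,0,0],[0,0,0]],"spin":[0,0,0,0,0,0,0]}'
cat > st.py <<'E'
from workcell import bot
import numpy as np
from scipy.spatial.transform import Rotation as R
s=bot.get_state(); M=R.from_quat(s["orientation"]).as_matrix()
print(round(s["time"],2),s["eef_pos"].round(1),"yaw_y-90:",round(np.degrees(np.arctan2(M[1,1],M[0,1]))-90,2),"zaxis",M[:,2].round(3),"gap",round(s["finger_gap"],3),"gf",round(s["gripper_force"],1),"F",s["wrist_force"].round(1),"q",s["qpos"].round(2))
E
python3 st.py
```

```text
time: 0.77
eef_pos: [262.7, 350.6, 231.0]
orientation: [-0.006, 1.0, -0.0, -0.0]
wrist_force: [1.6, 0.8, 0.4]
finger_gap: 1.0
gripper_force: 0.0
time: 1.43
eef_pos: [400.4, 136.2, 231.1]
orientation: [-0.005, 1.0, 0.0, -0.0]
wrist_force: [0.8, 0.2, -0.1]
finger_gap: 0.998
gripper_force: 0.0
time: 2.02
eef_pos: [456.0, 53.1, 113.2]
orientation: [-0.005, 1.0, 0.0, -0.002]
wrist_force: [0.2, -0.1, 0.5]
finger_gap: 0.798
gripper_force: 0.0
2.02 [456.   53.1 113.2] yaw_y-90: 0.59 zaxis [-0.004  0.001 -1.   ] gap 0.798 gf 0.0 F [ 0.2 -0.1  0.5] q [-0.14  0.07  1.99  0.    1.08 -1.72]
```

```bash
python3 -m handwheel '{"fingers":[0.8,0.8,0.8,0.8,0.8,0.8,0.8,0.8],"slide":[[0.049,-0.0765,0],[0.049,-0.0765,0],[0,0,-0.1],[0,0,-0.13],[0,0,-0.13],[0,0,-0.1],[0,0,0],[0,0,0]],"spin":[0,0,0,0,0,0,0,0]}' && python3 st.py
python3 - <<'E'
from h import *
cv2.imwrite("pics/a_s.png",cv2.resize(optics.grab_frame("side")[190:320,230:400,::-1],None,fx=4,fy=4))
E
```

```text
time: 2.68
eef_pos: [477.2, 22.9, 23.1]
orientation: [-0.006, 1.0, 0.0, 0.0]
wrist_force: [0.4, -0.7, 0.4]
finger_gap: 0.801
gripper_force: 0.0
2.68 [477.2  22.9  23.1] yaw_y-90: 0.67 zaxis [ 0.  0. -1.] gap 0.801 gf 0.0 F [ 0.4 -0.7  0.4] q [-0.2   0.28  1.98  0.    0.88 -1.78]
```

View pics/a_s.png

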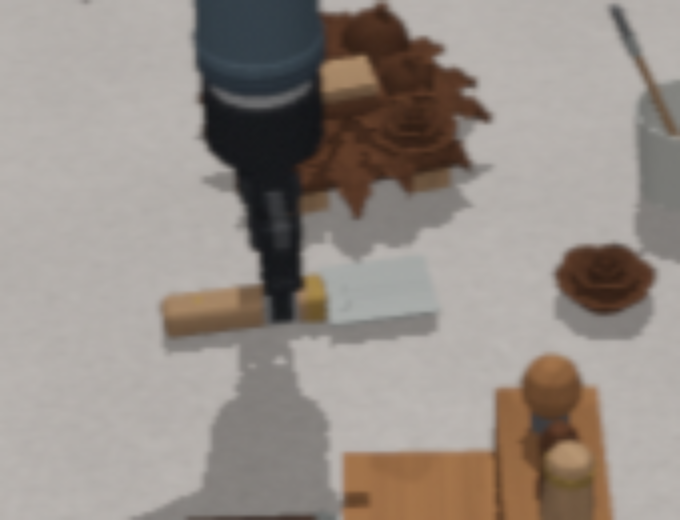

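The gripper straddles the handle just behind the brass cap, as intended. Now I lower it and close.

```bash
python3 -m handwheel '{"fingers":[0.8,0.8,0.8,0,0,0,0,0],"slide":[[0,0,-0.05],[0,0,-0.043],[0,0,0],[0,0,0],[0,0,0],[0,0,0],[0,0,0],[0,0,0]],"spin":[0,0,0,0,0,0,0,0]}' && python3 st.py && python3 -m handwheel '{"fingers":[0,0,0],"slide":[[0,0,0],[0,0,0],[0,0,0]],"spin":[0,0,0]}'
```

```text
time: 3.4
eef_pos: [477.4, 22.2, 4.1]
orientation: [-0.005, 1.0, -0.0, 0.001]
wrist_force: [-0.1, -0.1, 2.8]
finger_gap: 0.289
gripper_force: 59.8
3.4 [477.4  22.2   4.1] yaw_y-90: 0.61 zaxis [ 0.001 -0.    -1.   ] gap 0.289 gf 59.8 F [-0.1 -0.1  2.8] q [-0.2   0.32  1.98 -0.    0.84 -1.78]
time: 3.65
eef_pos: [477.4, 22.3, 4.0]
orientation: [-0.005, 1.0, -0.0, 0.0]
wrist_force: [0.3, -0.0, 5.5]
finger_gap: 0.292
gripper_force: 60.0
```

```bash
python3 -m handwheel '{"fingers":[0,0,0,0,0,0,0,0],"slide":[[0,0,0.08],[0,0,0.12],[0,0,0.1],[-0.04,-0.08,0],[-0.064,-0.13,0],[-0.064,-0.13,0],[-0.064,-0.13,0],[-0.064,-0.13,0]],"spin":[0,0,0,0,-0.018,-0.018,-0.0176,0]}' && python3 -m handwheel '{"fingers":[0,0,0,0,0,0,0,0],"slide":[[-0.064,-0.13,0],[-0.064,-0.13,0],[-0.064,-0.13,0],[-0.064,-0.13,0],[-0.064,-0.13,0],[-0.03,-0.06,0],[0,0,0],[0,0,0]],"spin":[0,0,0,0,0,0,0,0]}' && python3 st.py
python3 - <<'E'
from h import *
a=optics.grab_frame("top");b=optics.grab_frame("side")
cv2.imwrite("pics/b_t.png",a[:,:,::-1]);cv2.imwrite("pics/b_s.png",b[:,:,::-1])
cv2.imwrite("pics/b.png",np.hstack([cv2.resize(x[:,:,::-1],None,fx=2,fy=2,interpolation=2) for x in (a[180:380,340:540],b[250:450,220:420])]))
E
```

```text
time: 4.32
eef_pos: [416.6, -98.3, 63.3]
orientation: [0.08, 0.997, 0.0, -0.0]
wrist_force: [0.2, -0.8, -0.2]
finger_gap: 0.285
gripper_force: 59.3
time: 4.98
eef_pos: [347.1, -239.7, 63.3]
orientation: [0.08, 0.997, 0.0, -0.0]
wrist_force: [-1.0, 1.2, -0.9]
finger_gap: 0.291
gripper_force: 59.2
4.98 [ 347.1 -239.7   63.3] yaw_y-90: -9.16 zaxis [-0.     0.001 -1.   ] gap 0.291 gf 59.2 F [-1.   1.2 -0.9] q [-0.89  0.08  2.11  0.    0.95 -2.3 ]
```

View pics/b.png

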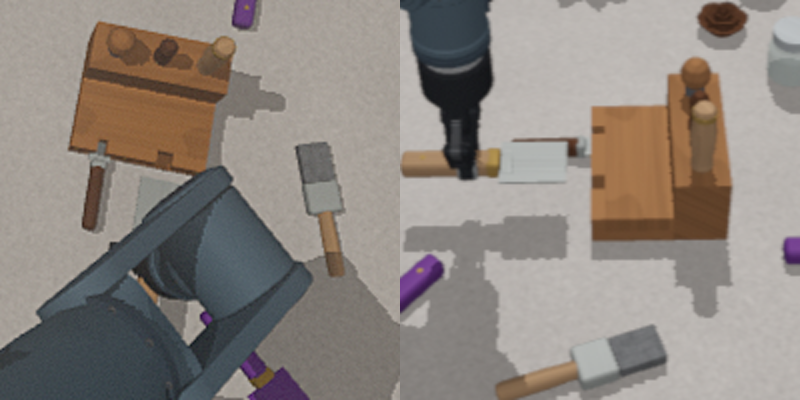

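The scraper is held lifted and in line, with its blade tip at side (303,321) to (303,341), still short of the tidy face. I check tilt against prediction before lowering.

```bash
python3 - <<'E'
from h import *
a=np.radians(-9.16);o=np.array([347.1,-239.7])-21.8*np.array([np.cos(a),np.sin(a)])
for L in[(127,29,12.5),(127,-29,12.5),(55,29,12.5),(55,-29,12.5)]:
    p=[o[0]+L[0]*np.cos(a)-L[1]*np.sin(a),o[1]+L[0]*np.sin(a)+L[1]*np.cos(a),59.3+L[2]]
    print(proj("side",p).round(1),proj("top",p).round(1))
E
python3 -m handwheel '{"fingers":[0,0,0,0,0,0],"slide":[[0,-0.01,-0.1],[0,0,-0.1],[0,0,-0.06],[0,0,-0.02],[0,0,0],[0,0,0]],"spin":[0,0,0,0,0,0]}' && python3 st.py
python3 - <<'E'
import cv2,numpy as np
from h import *
b=optics.grab_frame("side")
cv2.imwrite("pics/c.png",cv2.resize(b[290:390,220:370,::-1],None,fx=5,fy=5,interpolation=2))
E
```

```text
[[302.3 320.4]] [[409.9 268.4]]
[[301.6 340.4]] [[433.6 273.3]]
[[270.1 320.8]] [[404.9 297.7]]
[[268.2 340.8]] [[428.9 302.7]]
time: 5.58
eef_pos: [348.0, -241.1, 7.8]
orientation: [0.078, 0.997, 0.0, -0.0]
wrist_force: [-0.3, -0.7, -1.5]
finger_gap: 0.285
gripper_force: 59.3
5.58 [ 348.  -241.1    7.8] yaw_y-90: -8.96 zaxis [-0.  0. -1.] gap 0.285 gf 59.3 F [-0.3 -0.7 -1.5] q [-0.89  0.21  2.12  0.    0.81 -2.3 ]
```

View pics/c.png

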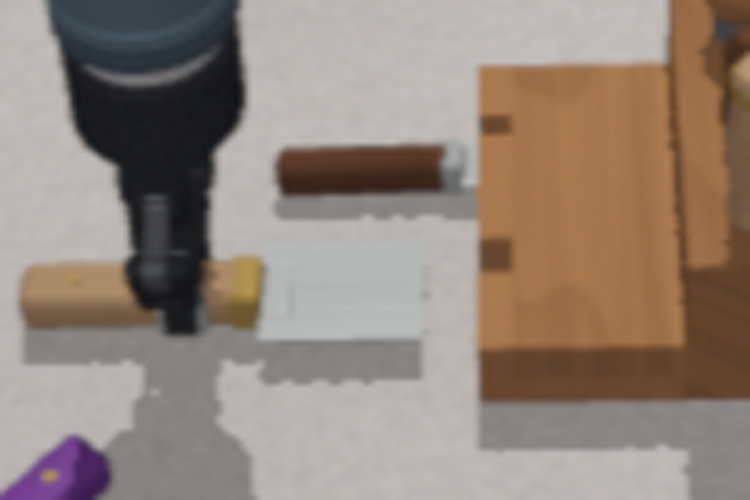

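Within about 1 px of the prediction, so the scraper is level and lined up with the wide slot's notch at crop (496,255). Now I insert it.

```bash
python3 -m handwheel '{"fingers":[0,0,0,0,0,0,0,0],"slide":[[0,-0.004,-0.01],[0.06,-0.0096,0],[0.07,-0.0112,0],[0.07,-0.0112,0],[0.07,-0.0112,0],[0.07,-0.0112,0],[0.06,-0.0096,0],[0,0,0]],"spin":[0,0,0,0,0,0,0,0]}' && python3 st.py && python3 -m handwheel '{"fingers":[0,0,0,0,0],"slide":[[0.02,-0.0032,0],[0.02,-0.0032,0],[0.01,-0.0016,0],[0,0,0],[0,0,0]],"spin":[0,0,0,0,0]}' && python3 st.py
```

```text
time: 6.3
eef_pos: [430.3, -256.6, 6.8]
orientation: [0.078, 0.997, -0.001, 0.002]
wrist_force: [0.2, -0.3, -0.9]
finger_gap: 0.291
gripper_force: 59.3
6.3 [ 430.3 -256.6    6.8] yaw_y-90: -8.99 zaxis [ 0.003 -0.003 -1.   ] gap 0.291 gf 59.3 F [ 0.2 -0.3 -0.9] q [-0.78  0.35  1.93  0.    0.86 -2.19]
time: 6.72
eef_pos: [437.4, -256.7, 5.5]
orientation: [0.079, 0.997, 0.0, -0.0]
wrist_force: [-0.2, -0.4, -1.0]
finger_gap: 0.289
gripper_force: 59.3
6.72 [ 437.4 -256.7    5.5] yaw_y-90: -9.04 zaxis [-0.  0. -1.] gap 0.289 gf 59.3 F [-0.2 -0.4 -1. ] q [-0.77  0.37  1.91 -0.    0.87 -2.18]
```

```bash
python3 -m handwheel '{"fingers":[0,0,0,0,0,0],"slide":[[0.01,-0.0016,0],[0.01,-0.0016,0],[0.01,-0.0016,0],[0,0,0],[0,0,0],[0,0,0]],"spin":[0,0,0,0,0,0]}' && python3 -m handwheel '{"fingers":[0,0,0,0],"slide":[[0.008,-0.0013,0],[0,0,0],[0,0,0],[0,0,0]],"spin":[0,0,0,0]}' && python3 st.py
python3 - <<'E'
import cv2
from h import *
b=optics.grab_frame("side")
cv2.imwrite("pics/d.png",cv2.resize(b[290:390,220:370,::-1],None,fx=5,fy=5,interpolation=2))
E
```

```text
time: 7.22
eef_pos: [443.6, -257.7, 5.5]
orientation: [0.079, 0.997, 0.0, -0.0]
wrist_force: [-0.3, -0.4, -1.1]
finger_gap: 0.288
gripper_force: 59.3
time: 7.55
eef_pos: [443.7, -257.5, 5.1]
orientation: [0.079, 0.997, 0.001, -0.002]
wrist_force: [-7.1, -0.7, 2.4]
finger_gap: 0.293
gripper_force: 59.6
7.55 [ 443.7 -257.5    5.1] yaw_y-90: -9.02 zaxis [-0.003  0.001 -1.   ] gap 0.293 gf 59.6 F [-7.1 -0.7  2.4] q [-0.76  0.38  1.89 -0.    0.87 -2.17]
```

View pics/d.png

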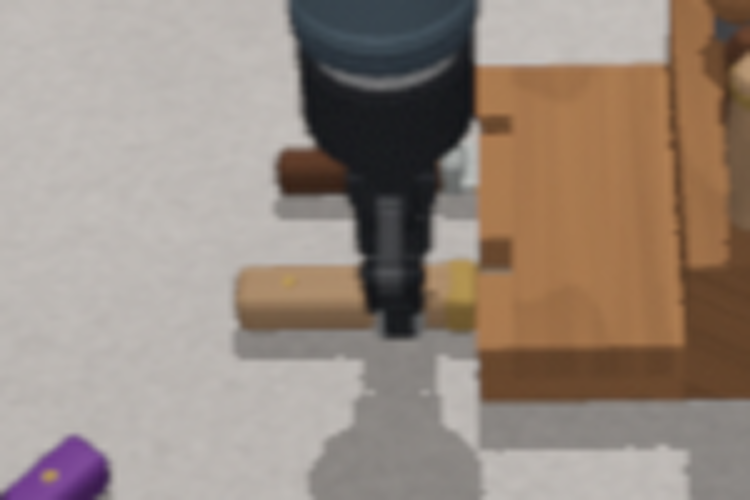

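Contact of 7 N and the handle's end sits at the tidy's face at crop (478,295), so it's home. I release, rise, and spin by -90° for the gouge grasp (closing along the tidy's x, clear of neighbours).

```bash
python3 -m handwheel '{"fingers":[0.7,0.7,0.7,0.7,0.7,0.7,0.7,0.7],"slide":[[0,0,0],[0,0,0],[0,0,0],[0,0,0],[0,0,0.05],[0,0,0.15],[0,0,0.18],[0,0,0.18]],"spin":[0,0,0,0,0,0,0,0]}' && python3 -m handwheel '{"fingers":[1,1,1,1,1,1,1,1],"slide":[[0,0,0.18],[0,0,0.18],[0,0,0.18],[0,0,0.06],[0,0,0],[0,0,0],[0,0,0],[0,0,0]],"spin":[0,0,-0.036,-0.036,-0.036,-0.036,-0.036,-0.036]}' && python3 -m handwheel '{"fingers":[1,1,1,1,1,1,1,1],"slide":[[0.05,-0.02,0],[0.1,-0.03,0],[0.1,-0.03,0],[0.1,-0.03,0],[0.1,-0.03,0],[0.1,-0.03,0],[0.05,-0.01,0],[0,0,0]],"spin":[-0.036,-0.036,-0.036,-0.036,-0.036,-0.036,-0.036,-0.034]}' && python3 st.py
python3 - <<'E'
from h import *
a=optics.grab_frame("side");cv2.imwrite("pics/e_s.png",a[:,:,::-1])
h=cv2.cvtColor(a,cv2.COLOR_RGB2HSV)[335:365,225:330]
m=((h[...,1]>70)&(h[...,2]>110)).astype(np.uint8)
n,l,st,c=cv2.connectedComponentsWithStats(m); print(st+[225,335,0,0,0])
# predicted handle corners if home
t=-.158;g=np.array([423.9,-254.1])
for L in[(-55,13,22),(-55,-13,22),(55,13,22),(55,-13,22),(55,-13,0)]: print(proj("side",[g[0]+L[0]*np.cos(t)-L[1]*np.sin(t),g[1]+L[0]*np.sin(t)+L[1]*np.cos(t),L[2]]).round(1))
E
```

```text
time: 8.27
eef_pos: [444.8, -257.5, 118.9]
orientation: [0.079, 0.997, 0.001, -0.001]
wrist_force: [0.0, -0.8, 0.6]
finger_gap: 0.698
gripper_force: 0.0
time: 8.93
eef_pos: [445.3, -257.9, 238.7]
orientation: [0.409, 0.913, -0.0, 0.001]
wrist_force: [-0.1, 0.3, -0.1]
finger_gap: 1.002
gripper_force: 0.0
time: 9.6
eef_pos: [567.0, -294.2, 238.1]
orientation: [0.764, 0.645, 0.0, 0.001]
wrist_force: [-1.3, 0.0, -1.1]
finger_gap: 0.999
gripper_force: 0.0
9.6 [ 567.  -294.2  238.1] yaw_y-90: -99.67 zaxis [ 0.001 -0.    -1.   ] gap 0.999 gf 0.0 F [-1.3  0.  -1.1] q [-0.66  0.31  1.43  0.    1.4  -0.5 ]
[[ 225  335  105   30 2214]
 [ 267  335   63   28  936]]
[[266.8 341.7]]
[[266.  350.7]]
[[315.3 341.1]]
[[315.2 350.1]]
[[315.4 356.4]]
```

```bash
python3 -m handwheel '{"fingers":[1,1,1,1,1],"slide":[[0.066,-0.023,0],[0.0655,-0.023,0],[0,0,0],[0,0,0],[0,0,0]],"spin":[0.0033,0,0,0,0]}' && python3 st.py && python3 -m handwheel '{"fingers":[1,1,1,1,1,1,1],"slide":[[0,0,-0.1],[0,0,-0.15],[0,0,-0.15],[0,0,-0.1],[0,0,-0.035],[0,0,0],[0,0,0]],"spin":[0,0,0,0,0,0,0]}' && python3 st.py
```

```text
time: 10.07
eef_pos: [590.9, -302.9, 237.7]
orientation: [0.759, 0.651, -0.0, -0.0]
wrist_force: [0.2, -0.3, -0.4]
finger_gap: 0.999
gripper_force: 0.0
10.07 [ 590.9 -302.9  237.7] yaw_y-90: -98.73 zaxis [-0.  0. -1.] gap 0.999 gf 0.0 F [ 0.2 -0.3 -0.4] q [-0.65  0.37  1.36 -0.    1.41 -0.5 ]
time: 10.65
eef_pos: [591.6, -303.5, 131.6]
orientation: [0.759, 0.651, 0.0, 0.0]
wrist_force: [0.2, -0.5, 0.8]
finger_gap: 1.002
gripper_force: 0.0
10.65 [ 591.6 -303.5  131.6] yaw_y-90: -98.79 zaxis [ 0.001 -0.    -1.   ] gap 1.002 gf 0.0 F [ 0.2 -0.5  0.8] q [-0.65  0.47  1.44 -0.    1.23 -0.5 ]
```

```bash
python3 -m handwheel '{"fingers":[0,0,0,0,0,0,0,0],"slide":[[0.008,0,0],[0,0,0],[0,0,0],[0,0,0],[0,0,0],[0,0,0],[0,0,0],[0,0,0]],"spin":[0,0,0,0,0,0,0,0]}' && python3 st.py
```

```text
time: 11.32
eef_pos: [593.5, -303.5, 131.4]
orientation: [0.759, 0.651, 0.0, 0.001]
wrist_force: [-0.6, -0.2, 5.4]
finger_gap: 0.3
gripper_force: 58.8
11.32 [ 593.5 -303.5  131.4] yaw_y-90: -98.8 zaxis [ 0.001 -0.001 -1.   ] gap 0.3 gf 58.8 F [-0.6 -0.2  5.4] q [-0.65  0.47  1.44 -0.    1.23 -0.5 ]
```

```bash
python3 -m handwheel '{"fingers":[0,0,0,0,0,0,0,0],"slide":[[0,0,0.04],[0,0,0.08],[0,0,0.1],[0,0,0.1],[0,0,0.1],[0,0,0.05],[0,0,0],[0,0,0]],"spin":[0,0,0,0,0,0,0,0]}' && python3 -m handwheel '{"fingers":[0,0,0,0,0,0],"slide":[[-0.08,-0.05,0],[-0.12,-0.06,0],[-0.12,-0.04,0],[-0.11,-0.02,0],[0,0,0],[0,0,0]],"spin":[0,0,0,0,0,0]}' && python3 st.py
python3 - <<'E'
from h import *
from workcell import bot
p=bot.get_state()["eef_pos"]
a=optics.grab_frame("side");cv2.imwrite("pics/f_s.png",a[:,:,::-1]);b=optics.grab_frame("top");cv2.imwrite("pics/f_t.png",b[:,:,::-1])
print(proj("side",[p,p+[0,0,19],p-[0,0,113],p-[0,0,41]]).round(0).tolist())
q=proj("side",p)[0].astype(int)
cv2.imwrite("pics/f.png",cv2.resize(a[q[1]-60:q[1]+90,q[0]-90:q[0]+110,::-1],None,fx=4,fy=4,interpolation=2)); print(q)
E
```

```text
time: 11.98
eef_pos: [593.1, -303.2, 224.4]
orientation: [0.759, 0.651, 0.0, 0.0]
wrist_force: [-0.1, 0.5, -0.9]
finger_gap: 0.302
gripper_force: 59.7
time: 12.48
eef_pos: [505.8, -336.9, 222.7]
orientation: [0.76, 0.65, -0.0, -0.002]
wrist_force: [0.1, -0.3, -1.0]
finger_gap: 0.302
gripper_force: 59.8
12.48 [ 505.8 -336.9  222.7] yaw_y-90: -98.9 zaxis [-0.002  0.002 -1.   ] gap 0.302 gf 59.8 F [ 0.1 -0.3 -1. ] q [-0.78  0.26  1.53  0.    1.36 -0.63]
[[333.0, 305.0], [333.0, 298.0], [333.0, 344.0], [333.0, 320.0]]
[332 305]
```

```bash
python3 -m handwheel '{"fingers":[0,0,0,0,0,0,0,0],"slide":[[0.004,0,-0.1],[0,0,-0.13],[0,0,-0.13],[0,0,-0.1],[0,0,-0.033],[0,0,0],[0,0,0],[0,0,0]],"spin":[0,0,0,0,0,0,0,0]}' && python3 st.py && python3 -m handwheel '{"fingers":[0,0,0,0,0,0],"slide":[[0.0047,0.0295,0],[0.0047,0.0295,0],[0.0072,0.0452,-0.0018],[0.0072,0.0452,-0.0018],[0,0,0],[0,0,0]],"spin":[0,0,0,0,0,0]}' && python3 st.py
```

```text
time: 13.25
eef_pos: [509.1, -337.9, 127.6]
orientation: [0.759, 0.651, 0.0, 0.001]
wrist_force: [0.5, 0.2, -1.2]
finger_gap: 0.298
gripper_force: 59.8
13.25 [ 509.1 -337.9  127.6] yaw_y-90: -98.77 zaxis [ 0.002 -0.002 -1.   ] gap 0.298 gf 59.8 F [ 0.5  0.2 -1.2] q [-0.78  0.36  1.6   0.    1.17 -0.63]
time: 13.75
eef_pos: [513.2, -306.7, 125.8]
orientation: [0.759, 0.651, 0.0, 0.0]
wrist_force: [0.8, -2.2, -0.3]
finger_gap: 0.301
gripper_force: 60.4
13.75 [ 513.2 -306.7  125.8] yaw_y-90: -98.74 zaxis [ 0.001 -0.    -1.   ] gap 0.301 gf 60.4 F [ 0.8 -2.2 -0.3] q [-0.74  0.34  1.63  0.    1.16 -0.58]
```

```bash
python3 -m handwheel '{"fingers":[0,0,0,0,0,0],"slide":[[0.007,0.0442,-0.013],[0.007,0.0442,-0.013],[0.0067,0.042,-0.018],[0.0067,0.042,-0.018],[0,0,0],[0,0,0]],"spin":[0,0,0,0,0,0]}' && python3 -m handwheel '{"fingers":[0,0,0,0,0,0],"slide":[[0.0061,0.0383,-0.0245],[0.0061,0.0383,-0.0245],[0.004,0.024,-0.021],[0.004,0.024,-0.021],[0,0,0],[0,0,0]],"spin":[0,0,0,0,0,0]}' && python3 st.py
python3 - <<'E'
from h import *
from workcell import bot
p=bot.get_state()["eef_pos"]
a=optics.grab_frame("side");cv2.imwrite("pics/g_s.png",a[:,:,::-1]);b=optics.grab_frame("top");cv2.imwrite("pics/g_t.png",b[:,:,::-1])
q=proj("side",p)[0].astype(int);r=proj("top",p)[0].astype(int);print(q,r)
cv2.imwrite("pics/g.png",np.hstack([cv2.resize(x,(400,500),interpolation=2) for x in (a[q[1]-80:q[1]+70,q[0]-60:q[0]+60,::-1],b[r[1]-75:r[1]+75,r[0]-60:r[0]+60,::-1])]))
E
```

```text
time: 14.25
eef_pos: [517.8, -271.4, 112.0]
orientation: [0.759, 0.651, 0.0, -0.001]
wrist_force: [-0.1, -0.6, -0.1]
finger_gap: 0.297
gripper_force: 62.9
time: 14.75
eef_pos: [522.1, -247.1, 94.1]
orientation: [0.759, 0.651, 0.0, -0.001]
wrist_force: [0.2, -2.2, 1.3]
finger_gap: 0.302
gripper_force: 63.0
14.75 [ 522.1 -247.1   94.1] yaw_y-90: -98.77 zaxis [-0.001  0.001 -1.   ] gap 0.302 gf 63.0 F [ 0.2 -2.2  1.3] q [-0.65  0.35  1.7   0.    1.09 -0.49]
[333 315] [419 240]
```

View pics/g.png

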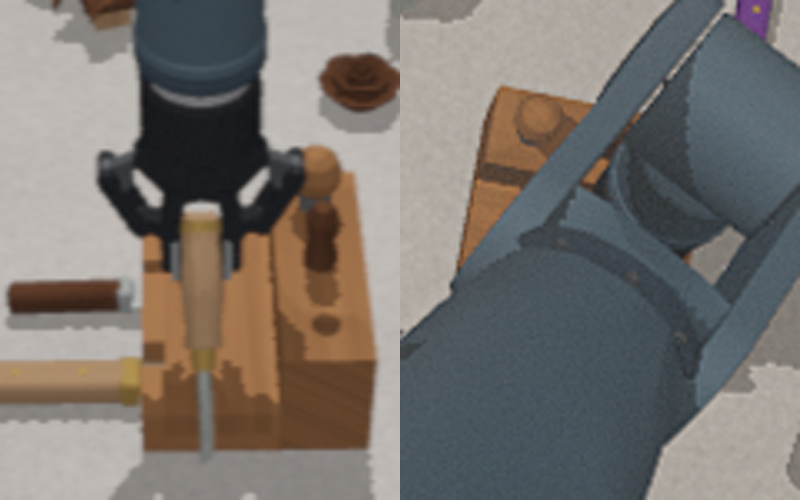

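The gouge has pivoted in the grip. In the side crop its handle top is at (200,222), ferrule at (205,350) and edge at (207,455), beside the front tier. The scraper is still home at (135,380). I work out the slant from these pixels.

```bash
cat > ang.py <<'E'
from h import *
from scipy.optimize import least_squares
def solve(G,ydir,obs):  # obs: pixel of edge, underside, top (side view)
    Y=np.array([*ydir,0.])
    def pts(p):
        u=np.sin(p[0])*Y+np.array([0,0,np.cos(p[0])])
        return [G+u*(s-p[1]) for s in(-72,0,88)]
    r=lambda p:np.concatenate([proj("side",x)[0]-o for x,o in zip(pts(p),obs)])
    s=least_squares(r,[.7,60]); print("deg",np.degrees(s.x[0]).round(1),"grasp above underside",s.x[1].round(1),r(s.x).round(1)); e=pts(s.x)[0]; print("edge",e.round(1),"rel",(e-G).round(1))
E
python3 - <<'E'
from ang import *
f=lambda u,v:np.array([273+u/3.3333,235+v/3.3333])
solve(np.array([522.1,-247.1,113.1]),(.1573,.9875),[f(207,457),f(205,350),f(200,222)])
E
```

```text
deg 31.8 grasp above underside 68.7 [-1.1 -0.2 -1.   0.5 -0.  -0.3]
edge [ 510.4 -320.3   -6.5] rel [ -11.7  -73.2 -119.6]
```

The side camera looks almost square onto the slant plane, so these pixels say little about the angle. The contact geometry (corner 74 across, 75 down from the grasp) and the force direction both give about 45°. I lift, carry and turn so that the slant shows in profile to the side camera, and measure again there.

```bash
python3 -m handwheel '{"fingers":[0,0,0,0,0,0,0,0],"slide":[[0,0,0.06],[0,0,0.12],[0,0,0.15],[0,0,0.15],[0,0,0.15],[0,0,0.12],[0,0,0.05],[-0.01,0.08,0]],"spin":[0,0,0,0,0,0,0,0]}' && python3 -m handwheel '{"fingers":[0,0,0,0,0,0,0,0],"slide":[[-0.023,0.16,0],[-0.023,0.16,0],[-0.023,0.16,0],[-0.023,0.16,0],[-0.023,0.16,0],[-0.023,0.16,0],[-0.023,0.16,0],[-0.023,0.16,0]],"spin":[0,0,0,0.036,0.036,0.036,0.036,0.036]}' && python3 -m handwheel '{"fingers":[0,0,0,0,0,0,0,0],"slide":[[-0.023,0.16,0],[-0.023,0.16,0],[-0.023,0.16,0],[-0.023,0.16,0],[-0.02,0.13,0],[-0.015,0.08,0],[0,0.02,0],[0,0,0]],"spin":[0.036,0.036,0.036,0.036,0.036,0.036,0.036,0.036]}' && python3 st.py
```

```text
time: 15.52
eef_pos: [521.4, -234.3, 258.0]
orientation: [0.76, 0.65, 0.001, 0.003]
wrist_force: [-0.4, -0.4, -0.5]
finger_gap: 0.301
gripper_force: 62.8
time: 16.18
eef_pos: [481.2, 26.5, 252.7]
orientation: [0.545, 0.838, -0.0, -0.002]
wrist_force: [0.7, 0.1, -0.2]
finger_gap: 0.302
gripper_force: 62.8
time: 16.85
eef_pos: [455.5, 200.0, 252.5]
orientation: [0.123, 0.992, -0.0, -0.002]
wrist_force: [-0.6, 0.2, -1.7]
finger_gap: 0.302
gripper_force: 62.7
16.85 [455.5 200.  252.5] yaw_y-90: -14.08 zaxis [-0.004  0.    -1.   ] gap 0.302 gf 62.7 F [-0.6  0.2 -1.7] q [ 0.17 -0.01  1.77  0.    1.39 -1.15]
```

```bash
python3 -m handwheel '{"fingers":[0,0,0,0,0],"slide":[[0,0.01,0],[0,0.01,0],[0,0,0],[0,0,0],[0,0,0]],"spin":[0.039,0.039,0,0,0]}' && python3 st.py
python3 - <<'E'
from h import *
from workcell import bot
p=bot.get_state()["eef_pos"];G=p+[0,0,19]
a=optics.grab_frame("side");cv2.imwrite("pics/k_s.png",a[:,:,::-1])
q=proj("side",p)[0].astype(int);print(q)
for th in(30,45,60):
    u=np.array([-np.sin(np.radians(th)),0,np.cos(np.radians(th))]); print(th,proj("side",[G-132*u,G-60*u,G+28*u]).round(1).tolist())
cv2.imwrite("pics/k.png",cv2.resize(a[q[1]-60:q[1]+80,q[0]-70:q[0]+110,::-1],None,fx=4.4,fy=4.2,interpolation=2))
E
```

```text
time: 17.27
eef_pos: [457.1, 202.1, 253.7]
orientation: [0.006, 1.0, -0.0, -0.001]
wrist_force: [0.0, -0.5, -1.5]
finger_gap: 0.297
gripper_force: 62.7
17.27 [457.1 202.1 253.7] yaw_y-90: -0.72 zaxis [-0.002 -0.    -1.   ] gap 0.297 gf 62.7 F [ 0.  -0.5 -1.5] q [ 0.18 -0.01  1.76  0.    1.39 -1.38]
[277 152]
30 [[304.2, 180.7], [289.9, 162.3], [271.2, 138.2]]
45 [[313.8, 173.1], [294.4, 158.7], [269.1, 139.9]]
60 [[321.3, 163.6], [297.7, 154.2], [267.5, 142.1]]
```

View pics/k.png

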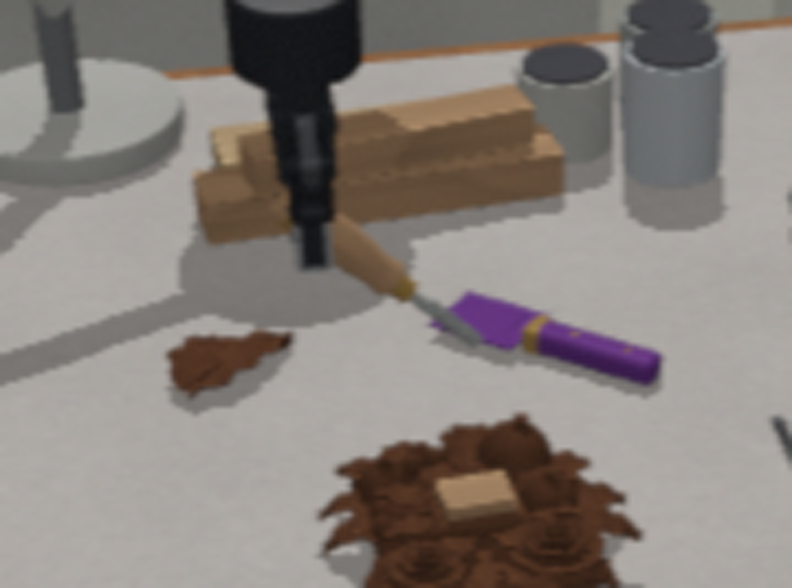

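The edge is at crop (480,342), raw (316,173), and the ferrule at (398,283). This matches the 45–48° prediction, with the edge down. Now I lower it over the block.

```bash
python3 -m handwheel '{"fingers":[0,0,0,0,0,0,0,0],"slide":[[-0.012,0.008,0],[-0.012,0.008,-0.05],[0,0,-0.1],[0,0,-0.1],[0,0,-0.08],[0,0,-0.05],[0,0,-0.02],[0,0,0]],"spin":[0,0,0,0,0,0,0,0]}' && python3 -m handwheel '{"fingers":[0,0,0,0,0,0],"slide":[[0,0,0],[0,0,0],[0,0,0],[0,0,0],[0,0,0],[0,0,0]],"spin":[0,0,0,0,0,0]}' && python3 st.py
python3 - <<'E'
from h import *
from workcell import bot
p=bot.get_state()["eef_pos"]
a=optics.grab_frame("side").astype(int);cv2.imwrite("pics/m_s.png",a[:,:,::-1].astype(np.uint8))
b=cv2.imread("pics/e_s.png")[:,:,::-1].astype(int)  # background without arm here
d=(np.abs(a-b).sum(2)>45).astype(np.uint8)
q=proj("side",p)[0]; 
print("tcp px",q,"expected edge px",proj("side",p+[98,-1,19-93]).round(1),"patch",proj("side",[550,204.3,60]).round(1))
n,l,st,c=cv2.connectedComponentsWithStats(d[150:240,270:380])
i=1+np.argmax(st[1:,4]); ys,xs=np.where(l==i)
for x in range(20,60,2):
    k=ys[xs==x]
    if len(k): print(x+270,k.min()+150,k.max()+150,end="; ")
E
```

```text
time: 17.98
eef_pos: [452.5, 205.1, 173.5]
orientation: [0.005, 1.0, -0.0, -0.001]
wrist_force: [-0.4, 0.4, -1.1]
finger_gap: 0.297
gripper_force: 62.7
time: 18.48
eef_pos: [453.4, 205.3, 174.9]
orientation: [0.005, 1.0, 0.0, 0.0]
wrist_force: [0.2, 0.3, -1.2]
finger_gap: 0.302
gripper_force: 62.7
18.48 [453.4 205.3 174.9] yaw_y-90: -0.52 zaxis [ 0.001  0.    -1.   ] gap 0.302 gf 62.7 F [ 0.2  0.3 -1.2] q [ 0.19  0.07  1.85  0.    1.22 -1.38]
tcp px [278.29544972 177.54112198] expected edge px [[314.8 196.5]] patch [[314.6 208.3]]
290 150 150; 292 150 151; 294 150 151; 296 150 152; 298 150 153; 300 150 154; 302 150 155; 304 150 156; 306 150 157; 308 150 158; 310 150 159; 312 150 160; 314 150 161; 316 150 162; 318 150 163; 320 150 163; 322 150 164; 324 150 239; 326 150 239; 328 150 239;
```

Run:
```python
import cv2,numpy as np
a=cv2.imread("pics/m_s.png").astype(int);b=cv2.imread("pics/side0.png").astype(int)
d=(np.abs(a-b).sum(2)>60)
for x in range(286,326,2):
    k=np.where(d[165:206,x])[0]
    if len(k): print(x,k.min()+165,k.max()+165,len(k),end="; ")
# scraper check: rear end of handle
s=(np.abs(a-b).sum(2)>60)[335:366,255:330]; ys,xs=np.where(s); print("\nscraper diff x",xs.min()+255,xs.max()+255,"y",ys.min()+335,ys.max()+335)
```

```text
286 170 181 12; 288 171 183 13; 290 173 184 12; 292 175 186 12; 294 177 186 10; 296 178 187 10; 298 180 188 9; 300 183 188 6; 302 186 189 4; 304 187 191 5; 306 188 192 5; 308 190 193 4; 310 191 195 4; 312 194 196 3; 314 194 196 3; 
scraper diff x 255 315 y 335 364
```

```bash
python3 -c "
from workcell import bot
print(bot.sign_off())"
```

```text
the job is handed in; nothing more can be done
None
```

The job was handed in at about 18.5 s: the scraper is home in the wide slot and let go, and the gouge is held at about 45°, edge down, about 40 mm above the middle of the new block (measured from the images; `sign_off` returned no verdict).

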